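Drive a heel nail home with a spring punch

TASK

Finish nailing the heel in the green nailing jig: take the spring punch out of its wooden stand, lower its nose into the brass guide bush onto the nail and press straight down until the punch snaps; ease off right at each snap, before the nose is pushed in to its stop, let the nose come out again and repeat until the nail is fully home. Then put the punch back upright, seated in its stand, and leave the other things on the bench where they are.

Things in the scene. Friction and masses are not known exactly. Their poses are not given: they have to be found in the camera images.
- punch: spring-loaded automatic punch, 144 mm long, 0.24 kg, standing in its stand. Origin: tip of the nose when fully out; z runs up the body. From the tip up: steel nose 5 mm thick, bare for 33 mm; steel sleeve 14 mm thick to 68 mm, its lowest 8 mm tapered; collar 22 mm thick from 68 to 73 mm; black knurled round grip 18 mm thick to 130 mm; brass cap 19 mm thick to 144 mm
- punch_grip (a point): middle of the punch's knurled grip, on its axis, 103 mm above the nose's tip: hold it here, any yaw, at 40 N or more (up to 20 N is pushed through it)
- punch_nose (a joint): how far the nose is pushed into the punch, m: 0 fully out. Pushing it in takes 7 N at once, rising to about 20 N; near 0.0107 a hammer inside is let go and strikes the nose (the snap), and the push falls to 6 to 12 N. Hard stop at 0.013; past 0.0125 is not allowed. Only when let out fully (lift 15 mm after a snap) is the punch cocked again
- nose_tip (a point): end of the punch's steel nose, bevelled to 3.2 mm wide (it moves up into the punch with punch_nose)
- bush_mouth (a point): centre of the top rim of the jig's brass guide bush, 57 mm above the bench; z up. A countersink 14 mm wide at the rim narrows over 4.2 mm to a vertical bore 7 mm wide. How deep the nail's head lies is not measured (heels differ): 7 to 16 mm below the rim at the start, up to 19 mm when home, so find it by feel; the punch's sleeve never reaches the rim
- nailing_jig: dark green cast heel-nailing jig screwed to the bench: base 134 x 108 x 10 mm holding a brown stacked heel with a black top piece, its top 36 to 44 mm high; a column behind it (screw head to 59 mm) carries the arm with the guide bush. Origin on the bench, straight under the bush axis; z up; x points from the bush to the column, 55 mm away
- heel_nail (a joint): how far the brass nail under the guide bush (head 5.8 mm wide) has been driven, m: starts at 0 to 0.0012, fully home (head down on the heel) at 0.004. It takes 30 N to move it, more than the punch's spring can push: only the blow of the snap drives it, about 2 mm each (two or three snaps do); further snaps once it is home do no harm
- punch_stand: wooden block 60 x 60 mm, 74 mm high, on a darker foot 84 x 72 x 8 mm, fixed to the bench. Origin at the centre of its underside, z up. Between it and the jig a wooden divider, 154 mm high (tool handles stand higher at its far half), runs away from the robot: lift the punch over its near half
- stand_hole (a point): centre of the mouth of the stand's round hole, in the block's top face 74 mm above the bench; 17 mm wide, a 2.5 mm bevel round its mouth, deep enough to clear the nose. The punch stands with its collar resting on the block's top, its nose hanging free, the tip 6 mm above the bench
- shoe_hammer: shoe hammer lying flat at the front edge, 81x190x26 mm, origin under its middle; bystander, leave alone
- cream_bottle: white bottle with black cap standing, 34x56x112 mm; bystander
- carton_small: small brown carton, 46x62x28 mm; bystander
- last_handle: wooden closing block lying, 34x106x38 mm; bystander

How it is judged (in metres and radians):
On the way, in this order (a step that is already met when the one before it is completed fails the run):
1. the punch is lifted out of its stand (height (world z) of nose_tip above 0.08 m), for 0.1 s.
2. the punch snaps with its nose in the guide bush and drives the nail fully home (value of joint heel_nail above 0.0034 m and horizontal distance between nose_tip and bush_mouth below 0.005 m and z of nose_tip in the frame of bush_mouth below -0.006 m).
At the end, for the whole second after the job is handed in: the nail is driven home (joint heel_nail beyond 3.4 mm of 4 mm); the punch stands in its stand, within 6 mm of the hole's axis, its tip less than 12 mm above the bench, upright within 0.12 rad, nose out (less than 2 mm in), at rest (value of joint heel_nail above 0.0034 m and horizontal distance between punch and stand_hole below 0.006 m and z of punch in the frame of punch_stand below 0.012 m and angle between punch's own z axis and vertical below 0.12 rad and value of joint punch_nose below 0.002 m and linear speed of punch below 0.02 m/s); the robot touches nothing.
It fails at once if the nose is pushed into the punch past 12.5 mm, onto its hard stop (value of joint punch_nose above 0.0125 m).
It fails at once if one of the other things on the bench is moved more than 30 mm (distance of any of shoe_hammer, cream_bottle, carton_small, last_handle from where it was at the start of the episode above 0.03 m).
It also fails if it takes over 72 s, if anything falls off the work surface, if the arm or the gripper's body presses on something with over 40 N, if the wrist force passes 120 N, or if a joint passes its speed limit or range.

ROBOT

A 7-joint arm with a two-finger parallel gripper is mounted at the origin on a cart in front of the work surface, level with it; the furniture and walls round the work are solid. World frame = base frame: x ahead of the robot, y to its left, z up, the work surface at z = 0. Lengths are in m, angles in degrees, forces in N, time in s.
With the tool pointing down it reaches from about 0.425 to 0.875 m from the base axis. Payload 4.7 kg.
Tool frame: the origin (TCP) lies midway between the tips of the shut fingers; the grasp point (between the pads) lies 19 mm behind it; z points along the fingers, y is the line along which they close (so a half turn about z gives the same grasp; the last joint's range is limited). The gripper opens to 85 mm and grips with 20 to 120 N. Pads are 22 mm wide; open, the fingers measure 114 mm over their backs; the gripper's body (76 mm by 85 mm) begins 54 mm behind the grasp point. The pads swing forward as they close: fully open they stand 13 mm farther back than shut.
Start: joints at [-65.77, 18.392, -4.016, 83.108, 1.295, 78.541, -3.26], TCP at [0.258, 0.596, 0.195] pointing down, gripper open.
Joint ranges: [-163.93, 163.93], [-17.29, 119.83], [-79.2, 71.16], [3.27, 140.29], [-89.18, 269.18], [5.43, 117.66], [-154.24, 154.24]. Speed limits (degrees/s): [147.25, 147.25, 180, 180, 180, 180, 180].

INTERFACE

Orientations are given as a 3x3 rotation matrix whose columns are the frame's x, y, z axes.
In Python, from station import readout, cams, arm gives the robot as it stands.
- The arm moves only by the tool jog_arm, never from a script. Its argument "increments" is a list of rows, each an object of numbers: "grip": the closure, from 0 (fully open) to 1 (shut); "x", "y", "z": the shift along the tool's x, y, z in m; "yaw": the turn about the tool's z in degrees. In form: [{"grip": .., "x": .., "y": .., "z": .., "yaw": ..}, ...]. A call has 1 to 20 rows; each row is the pose to reach, as a shift and turn from the pose commanded when the call began, along the tool's axes at that moment; what a row does not reach only later rows make up. A row lasts 1/8 s, in which the tool goes at most 62.5 mm and 10.7 degrees, less where a joint would pass 70% of its speed; a pose out of reach is approached as far as the arm can. A call with a gripper value outside its range is refused whole. The fingers move at their own pace and stop on an object; "grip_force" is the grip in N (left out, the last holds). Time passes only in rows, so rows that repeat a pose let the fingers close. It gives the time, the measured TCP pose, the force, the opening and the grip force at its end, in the units of the state.
- readout.state(): the state, without advancing time (a new reading comes with each control period).
- cams.get_image(name): name is "side" or "top" or "wrist"; returns a dict with "pixels" (480x640x3 uint8, red, green, blue), "depth" (480x640 float32, m along the optical axis (not along the pixel's ray), 0 where there is no reading), "camera_matrix" (3x3 intrinsics, pixels), "position" and "attitude" of the camera in the world. Camera axes: x right, y down, z forward; pixel columns grow to the right and rows downward; lengths in m; the calibration is good to about 2 mm. A picture is of the moment at which its call begins.
- arm.job_done(): hands the job in; it is judged then, once.
The state is a dict: "t": time; "joint_positions": joint angles; "qd": joint speeds; "effort": joint torques, N m; "tool_pos": TCP position; "tool_rot": TCP orientation; "wrist_force": force on the tool from outside, world axes, zero at the start; "ft_torque": the same for the moment, N m; "gripper_width": opening from 0.0 (shut) to 1.0 (fully open); "grip_force": force on a finger pad.
Only numpy, scipy, OpenCV 4.12 (cv2) and the standard library are available. Lean on these libraries where they do the work, as an engineer would, in place of code of your own. Each camera call takes 0.05 s, during which the arm holds its last target. There are 200 camera calls.

## Working session

There is one attempt and no reset: what is moved stays moved. The work goes in short steps, Python scripts to look and compute and a tool call to move; the robot and the scene stay as the last step left them, time stands still between calls to the robot, and variables do not carry over. Pictures are saved under pics/ and viewed, at most 10 in all, crops included, and the job is handed in when it is done.

Besides the shell and the picture viewer there is one more tool, called after "Emit:" by a JSON object that holds its "api" and its "payload", one argument or row to a line. jog_arm: Moves the arm, as the interface text tells. Its arguments: {"type":"object","properties":{"increments":{"type":"array"},"grip_force":{"type":"number"}},"required":["increments"]}

```bash
mkdir -p pics
cat > h.py <<'E'
import numpy as np, cv2
from station import readout, cams, arm
def grab(n,f):
    d=cams.get_image(n); cv2.imwrite('pics/'+f+'.png',d['pixels'][:,:,::-1]); np.savez('/tmp/'+f+'.npz',**{k:np.array(v) for k,v in d.items()}); return d
def world(d):
    K=np.array(d['camera_matrix']);R=np.array(d['attitude']);z=d['depth']
    v,u=np.mgrid[:480,:640]
    p=np.stack([(u-K[0,2])/K[0,0]*z,(v-K[1,2])/K[1,1]*z,z],-1)
    return p@R.T+np.array(d['position'])
E
python3 - <<'E'
from h import *
s=readout.state()
for k,v in s.items(): print(k,np.round(v,4).tolist())
for n in ('top','side'):
    d=grab(n,n+'0'); print(n,np.round(d['position'],3),np.round(d['attitude'],3).tolist())
E
```

```text
t 0.0
joint_positions [-65.7719, 18.4403, -4.0152, 83.1741, 1.2946, 78.5427, -3.2603]
qd [-0.0372, 0.013, -0.0634, 0.0103, 0.0263, -0.0558, 0.043]
effort [-0.0017, -49.3586, -0.3829, -31.4337, 0.013, 0.011, -0.0]
tool_pos [0.2582, 0.5959, 0.1941]
tool_rot [[-0.9176, 0.3975, -0.0007], [0.3975, 0.9176, -0.0018], [-0.0001, -0.002, -1.0]]
wrist_force [-0.0561, -0.616, -0.3122]
ft_torque [0.046, -0.011, -0.0088]
grip_force 0.0
gripper_width 1.0005
top [0.301 0.088 1.505] [[0.001, -0.983, 0.185], [-1.0, -0.004, -0.014], [0.014, -0.185, -0.983]]
side [0.59  1.278 1.019] [[-1.0, 0.022, -0.012], [0.023, 0.6, -0.8], [-0.011, -0.8, -0.6]]
```

View pics/top0.png

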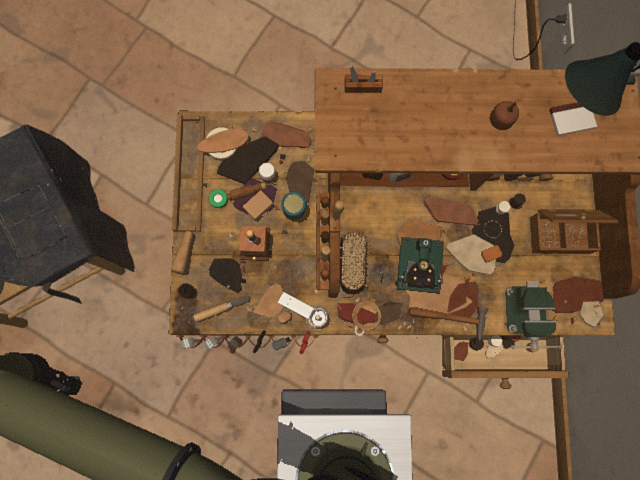

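View pics/side0.png

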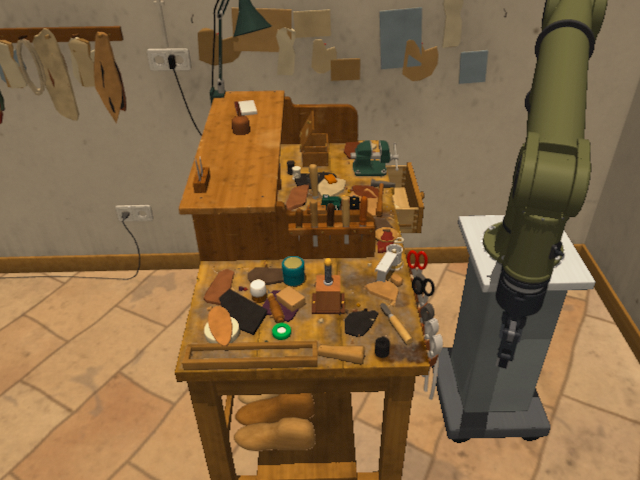

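Top view: the stand with the punch is at about (253,240), the jig at (422,265), and the divider at about (328,235). Next I'll measure each of these and crop closer.

Run:
```python
from h import *
d=dict(np.load('/tmp/top0.npz')); W=world(d); P=d['pixels']
def crop(u0,u1,v0,v1,k): return cv2.resize(P[v0:v1,u0:u1,::-1],None,fx=k,fy=k,interpolation=cv2.INTER_CUBIC)
a=crop(230,280,215,265,8);b=crop(397,447,230,295,8)[:,:400]
c=np.zeros((520,800,3),np.uint8);c[:400,:400]=a;c[:520,400:]=b
cv2.imwrite('pics/c1.png',c)
R=W[215:265,230:280].reshape(-1,3)
for lo,hi in((.135,.16),(.085,.13),(.066,.08)):
    m=(R[:,2]>lo)&(R[:,2]<hi);q=R[m];print(lo,m.sum(),q.mean(0).round(4),q.min(0).round(4),q.max(0).round(4))
R=W[230:295,397:447].reshape(-1,3)
for lo,hi in((.06,.2),(.05,.06),(.03,.05),(.005,.015)):
    m=(R[:,2]>lo)&(R[:,2]<hi);q=R[m];print(lo,m.sum(),q.mean(0).round(4),q.min(0).round(4),q.max(0).round(4)) if m.any() else 0
# brass pixels in jig
np.set_printoptions(linewidth=250)
print((W[250:290,412:438,2]*1000).round().astype(int))
print('divider',W[180:300:10,318:342:4].round(3).tolist())
d=grab('side','s1');
```

```text
0.135 56 [0.565  0.2212 0.1472] [0.5572 0.2131 0.138 ] [0.5753 0.2293 0.1544]
0.085 29 [0.5604 0.2183 0.1066] [0.5549 0.2133 0.0857] [0.569  0.2274 0.1281]
0.066 518 [0.564  0.2212 0.0743] [0.5347 0.191  0.0665] [0.5968 0.2532 0.08  ]
0.06 21 [ 0.5418 -0.1924  0.0623] [ 0.4924 -0.2109  0.0603] [ 0.5705 -0.18    0.068 ]
0.05 274 [ 0.5361 -0.1937  0.0547] [ 0.4932 -0.2124  0.05  ] [ 0.5727 -0.1778  0.0598]
0.03 626 [ 0.4849 -0.188   0.04  ] [ 0.4547 -0.2406  0.03  ] [ 0.5715 -0.1343  0.05  ]
0.005 1630 [ 0.5261 -0.1948  0.01  ] [ 0.4391 -0.2601  0.005 ] [ 0.6018 -0.1325  0.015 ]
[[ 7 14 11 ... 10 14 11]
 [ 7  8 14 ... 15  6  5]
 [16 14 13 ...  8  9  8]
 ...
 [14  6  6 ... 11 11 11]
 [ 5  9  9 ...  9 16 15]
 [ 7 11  6 ... 17 17 12]]
divider [[[0.731, 0.063, 0.005], [0.732, 0.053, 0.004], [0.733, 0.042, 0.001], [0.68, 0.039, 0.183], [0.68, 0.03, 0.184], [0.68, 0.021, 0.184]], [[0.705, 0.063, 0.004], [0.707, 0.052, -0.002], [0.705, 0.042, 0.004], [0.664, 0.038, 0.157], [0.664, 0.029, 0.158], [0.664, 0.019, 0.158]], [[0.648, 0.065, 0.128], [0.635, 0.057, 0.18], [0.634, 0.048, 0.182], [0.64
[... 596 characters left out ...]
 0.02, 0.155]], [[0.529, 0.065, 0.13], [0.516, 0.057, 0.209], [0.515, 0.049, 0.217], [0.525, 0.038, 0.154], [0.525, 0.029, 0.154], [0.525, 0.02, 0.155]], [[0.506, 0.065, 0.13], [0.506, 0.056, 0.131], [0.504, 0.047, 0.142], [0.503, 0.038, 0.151], [0.502, 0.029, 0.153], [0.502, 0.02, 0.154]], [[0.483, 0.065, 0.126], [0.472, 0.057, 0.207], [0.471, 0.049, 0.216], [0.48, 0.038, 0.151], [0.481, 0.029, 0.144], [0.48, 0.02, 0.153]], [[0.46, 0.065, 0.13], [0.46, 0.055, 0.125], [0.461, 0.046, 0.123], [0.458, 0.038, 0.147], [0.457, 0.029, 0.151], [0.457, 0.02, 0.153]], [[0.449, 0.063, 0.004], [0.45, 0.053, 0.001], [0.45, 0.043, 0.0], [0.437, 0.037, 0.125], [0.437, 0.029, 0.134], [0.437, 0.019, 0.128]]]
```

View pics/c1.png

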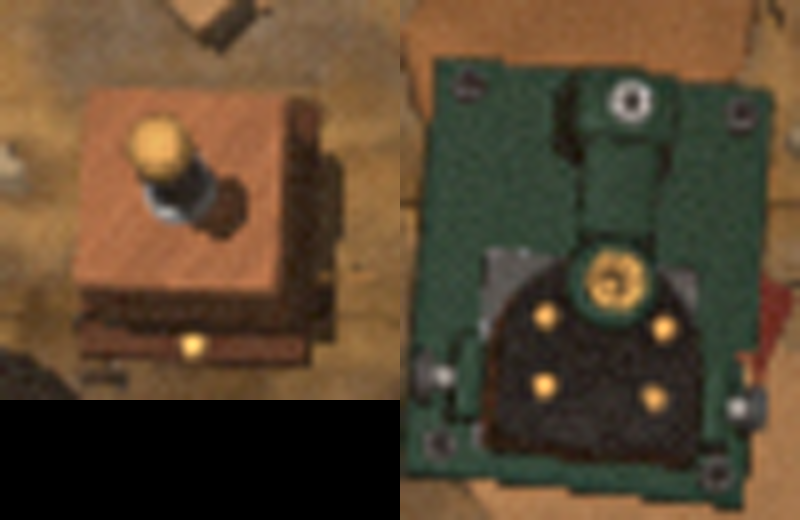

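```bash
cat >> h.py <<'E'
def atz(d,u,v,z):
    K=np.array(d['camera_matrix']);R=np.array(d['attitude']);p=np.array(d['position'])
    r=R@np.array([(u-K[0,2])/K[0,0],(v-K[1,2])/K[1,1],1]); return p+r*(z-p[2])/r[2]
def tool(dw): return np.round(np.array(readout.state()['tool_rot']).T@np.array(dw),4)
E
python3 - <<'E'
from h import *
d=dict(np.load('/tmp/top0.npz')); W=world(d); P=d['pixels']
b=atz(d,397+215/8-.5,230+281/8-.5,.057);s=atz(d,397+231/8-.5,230+101/8-.5,.059)
c=atz(d,230+160/8-.5,215+148/8-.5,.150)
print('bush',b.round(4),'screw',s.round(4),np.linalg.norm((b-s)[:2]),'cap',c.round(4))
print('block corners',[atz(d,230+u/8-.5,215+v/8-.5,.074).round(4) for u,v in((85,90),(283,90),(275,290),(77,286))])
print('base corners',[atz(d,397+u/8-.5,230+v/8-.5,.010).round(4) for u,v in((35,60),(370,90),(343,507),(5,470))])
# max height over crossing corridor by y for x band
for f in('top0','s1'):
    W=world(dict(np.load(f'/tmp/{f}.npz'))).reshape(-1,3)
    for x in np.arange(.42,.68,.03):
        m=(abs(W[:,0]-x)<.015)&(W[:,1]>-.02)&(W[:,1]<.1)&(W[:,2]<.5); z=np.sort(W[m,2]); print(f,round(x,2),m.sum(),z[-6:].round(3) if len(z) else '')
p=np.array(readout.state()['tool_pos']);
for t in ((c[0],c[1],.25),(c[0],c[1],.09)): print(tool(np.array(t)-p))
E
```

```text
bush [ 0.5061 -0.191   0.057 ] screw [ 0.561  -0.1973  0.059 ] 0.055225795326532934 cap [0.5642 0.2208 0.15  ]
block corners [array([0.5966, 0.2512, 0.074 ]), array([0.5969, 0.1918, 0.074 ]), array([0.5359, 0.1931, 0.074 ]), array([0.5369, 0.2521, 0.074 ])]
base corners [array([ 0.5827, -0.1456,  0.01  ]), array([ 0.5735, -0.2508,  0.01  ]), array([ 0.4424, -0.2375,  0.01  ]), array([ 0.4536, -0.1331,  0.01  ])]
top0 0.42 621 [0.122 0.123 0.128 0.128 0.129 0.131]
top0 0.45 758 [0.214 0.216 0.216 0.216 0.218 0.22 ]
top0 0.48 594 [0.216 0.216 0.216 0.217 0.217 0.219]
top0 0.51 654 [0.215 0.216 0.217 0.217 0.217 0.219]
top0 0.54 609 [0.195 0.195 0.196 0.196 0.197 0.2  ]
top0 0.57 563 [0.196 0.197 0.219 0.248 0.257 0.267]
top0 0.6 674 [0.299 0.299 0.299 0.301 0.301 0.302]
top0 0.63 502 [0.183 0.183 0.184 0.184 0.185 0.185]
top0 0.66 483 [0.178 0.181 0.181 0.182 0.183 0.19 ]
s1 0.42 493 [0.123 0.125 0.125 0.126 0.132 0.133]
s1 0.45 926 [0.215 0.215 0.216 0.216 0.217 0.218]
s1 0.48 844 [0.216 0.216 0.217 0.219 0.219 0.219]
s1 0.51 825 [0.217 0.218 0.218 0.219 0.219 0.219]
s1 0.54 717 [0.195 0.196 0.196 0.196 0.198 0.198]
s1 0.57 696 [0.215 0.22  0.222 0.224 0.226 0.227]
s1 0.6 1059 [0.3   0.3   0.301 0.301 0.301 0.301]
s1 0.63 600 [0.184 0.184 0.184 0.185 0.185 0.186]
s1 0.66 531 [0.181 0.181 0.185 0.186 0.186 0.187]
[-0.4299 -0.2227 -0.0553]
[-0.4299 -0.2225  0.1047]
```

Emit:
{"api": "jog_arm", "payload": {
  "increments": [
    {"grip": 0,"x": -0.05,"y": -0.025,"z": -0.03,"yaw": 0},
    {"grip": 0,"x": -0.1,"y": -0.05,"z": -0.055,"yaw": 0},
    {"grip": 0,"x": -0.155,"y": -0.08,"z": -0.055,"yaw": 0},
    {"grip": 0,"x": -0.21,"y": -0.11,"z": -0.055,"yaw": 0},
    {"grip": 0,"x": -0.265,"y": -0.135,"z": -0.055,"yaw": 0},
    {"grip": 0,"x": -0.32,"y": -0.165,"z": -0.055,"yaw": 0},
    {"grip": 0,"x": -0.375,"y": -0.195,"z": -0.055,"yaw": 0},
    {"grip": 0,"x": -0.415,"y": -0.215,"z": -0.055,"yaw": 0},
    {"grip": 0,"x": -0.43,"y": -0.2225,"z": -0.055,"yaw": 0},
    {"grip": 0,"x": -0.43,"y": -0.2225,"z": -0.055,"yaw": 0},
    {"grip": 0,"x": -0.43,"y": -0.2225,"z": -0.055,"yaw": 0}
  ]
}}

```text
t: 1.52
tool_pos: [0.5631, 0.224, 0.25]
tool_rot: [[-0.919, 0.394, -0.001], [0.394, 0.919, 0.001], [0.001, 0.001, -1.0]]
wrist_force: [-0.4, 0.9, 1.2]
gripper_width: 0.998
grip_force: 0.0
```

Run:
```python
from h import *
s=readout.state(); p=np.array(s['tool_pos']);print(s['t'],p.round(4),np.round(s['joint_positions'],1),np.round(s['tool_rot'],3).tolist())
print(tool(np.array([.565,.221,.09])-p))
d=grab('wrist','w1');print(np.round(d['position'],3),np.round(d['attitude'],2).tolist())
W=world(d).reshape(-1,3);m=(np.hypot(W[:,0]-.565,W[:,1]-.221)<.03)
for lo,hi in((.145,.16),(.085,.13)):
    q=W[m&(W[:,2]>lo)&(W[:,2]<hi)]; print(lo,len(q),q.mean(0).round(4) if len(q) else'',np.ptp(q,axis=0) if len(q) else '')
```

```text
1.525 [0.5631 0.224  0.25  ] [-35.5  11.8  13.4  85.4  -2.8  83.1  44.8] [[-0.919, 0.394, -0.001], [0.394, 0.919, 0.001], [0.001, 0.001, -1.0]]
[-0.0031 -0.0021  0.16  ]
[0.499 0.252 0.428] [[0.4, 0.88, 0.26], [0.92, -0.38, -0.11], [0.0, 0.28, -0.96]]
0.145 348 [0.5651 0.2231 0.147 ] [0.01520761 0.01495583 0.00456364]
0.085 238 [0.559  0.2257 0.109 ] [0.01056993 0.01566021 0.0446147 ]
```

View pics/w1.png

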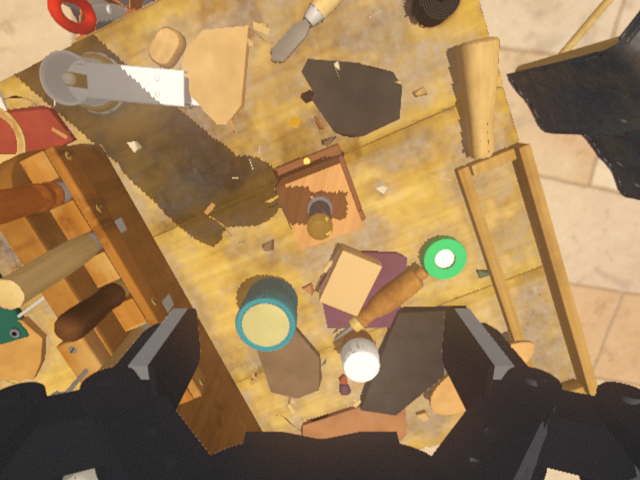

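Wrist view: the cap is at (319,228), centred between the open fingers, with nothing near either finger path. I'll descend and settle.

Emit:
{"api": "jog_arm", "payload": {
  "increments": [
    {"grip": 0,"x": 0,"y": 0,"z": 0.04,"yaw": 0},
    {"grip": 0,"x": 0,"y": 0,"z": 0.08,"yaw": 0},
    {"grip": 0,"x": 0,"y": 0,"z": 0.12,"yaw": 0},
    {"grip": 0,"x": 0,"y": 0,"z": 0.15,"yaw": 0},
    {"grip": 0,"x": 0,"y": 0,"z": 0.16,"yaw": 0},
    {"grip": 0,"x": 0,"y": 0,"z": 0.16,"yaw": 0},
    {"grip": 0,"x": 0,"y": 0,"z": 0.16,"yaw": 0}
  ]
}}

```text
t: 2.45
tool_pos: [0.5655, 0.2223, 0.092]
tool_rot: [[-0.918, 0.397, 0.003], [0.397, 0.918, 0.001], [-0.002, 0.002, -1.0]]
wrist_force: [0.2, 0.1, 0.0]
gripper_width: 1.005
grip_force: 0.0
```

Run:
```python
from h import *
p=np.array(readout.state()['tool_pos']);print(p.round(4),tool(np.array([.565,.222,.09])-p))
```

```text
[0.5655 0.2223 0.092 ] [ 0.0004 -0.0004  0.002 ]
```

Emit:
{"api": "jog_arm", "payload": {
  "increments": [
    {"grip": 0.5,"x": 0,"y": 0,"z": 0.001,"yaw": 0},
    {"grip": 0.7,"x": 0,"y": 0,"z": 0.001,"yaw": 0},
    {"grip": 1,"x": 0,"y": 0,"z": 0.001,"yaw": 0},
    {"grip": 1,"x": 0,"y": 0,"z": 0.001,"yaw": 0},
    {"grip": 1,"x": 0,"y": 0,"z": 0.001,"yaw": 0},
    {"grip": 1,"x": 0,"y": 0,"z": 0.001,"yaw": 0},
    {"grip": 1,"x": 0,"y": 0,"z": 0.001,"yaw": 0}
  ],
  "grip_force": 80
}}

```text
t: 3.32
tool_pos: [0.5648, 0.2216, 0.0896]
tool_rot: [[-0.918, 0.397, 0.001], [0.397, 0.918, 0.001], [-0.0, 0.001, -1.0]]
wrist_force: [0.1, 1.0, 2.4]
gripper_width: 0.182
grip_force: 78.1
```

Emit:
{"api": "jog_arm", "payload": {
  "increments": [
    {"grip": 1,"x": 0,"y": 0,"z": -0.02,"yaw": 0},
    {"grip": 1,"x": 0,"y": 0,"z": -0.05,"yaw": 0},
    {"grip": 1,"x": 0,"y": 0,"z": -0.09,"yaw": 0},
    {"grip": 1,"x": 0,"y": 0,"z": -0.135,"yaw": 0},
    {"grip": 1,"x": 0,"y": 0,"z": -0.18,"yaw": 0},
    {"grip": 1,"x": 0,"y": 0,"z": -0.225,"yaw": 0},
    {"grip": 1,"x": 0,"y": 0,"z": -0.255,"yaw": 0},
    {"grip": 1,"x": 0,"y": 0,"z": -0.26,"yaw": 0},
    {"grip": 1,"x": 0,"y": 0,"z": -0.26,"yaw": 0},
    {"grip": 1,"x": 0,"y": 0,"z": -0.26,"yaw": 0}
  ]
}}

```text
t: 4.58
tool_pos: [0.5638, 0.221, 0.3468]
tool_rot: [[-0.918, 0.398, -0.003], [0.398, 0.918, -0.002], [0.003, -0.003, -1.0]]
wrist_force: [0.2, -0.5, -2.6]
gripper_width: 0.184
grip_force: 78.6
```

Run:
```python
from h import *
s=readout.state();p=np.array(s['tool_pos']);print(p.round(4),np.round(s['joint_positions'],1),s['wrist_force'])
for t in ((.475,.13,.35),(.475,0.04,.35),(.475,-.06,.35),(.5061,-.191,.35)): print(tool(np.array(t)-p))
P=[]
for n in('top','side'):
    d=grab(n,n+'2');K=np.array(d['camera_matrix']);c=np.array(d['attitude']).T@(p-np.array(d['position']));u=K@c/c[2];u,v=u[:2].astype(int);print(n,u,v)
    u=min(max(u,40),599);v=min(max(v,40),439)
    P.append(cv2.resize(d['pixels'][v-40:v+40,u-40:u+40,::-1],(400,400),interpolation=cv2.INTER_CUBIC))
cv2.imwrite('pics/c2.png',np.hstack(P))
```

```text
[0.5638 0.221  0.3468] [-35.4  11.6  14.   74.9  -2.8  94.1  44.8] [ 0.22072366 -0.48417978 -2.62858481]
[ 0.0453 -0.1188 -0.0027]
[ 0.0095 -0.2014 -0.0026]
[-0.0303 -0.2932 -0.0024]
[-0.1109 -0.401  -0.0023]
top 239 213
side 327 190
```

View pics/c2.png

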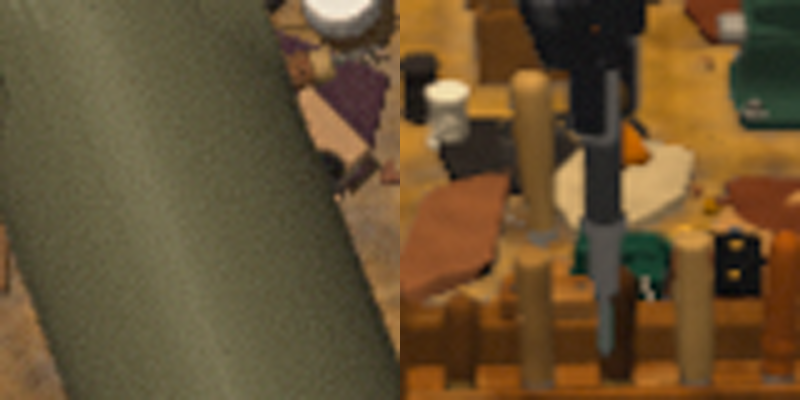

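Side view: the punch hangs straight in the pads with its nose end at about (328,220). I'll check the tilt with depth, then cross the divider.

Run:
```python
from h import *
W=world(dict(np.load('/tmp/side2.npz'))).reshape(-1,3)
m=(np.hypot(W[:,0]-.564,W[:,1]-.221)<.025)
for lo in np.arange(.25,.36,.01):
    q=W[m&(W[:,2]>lo)&(W[:,2]<lo+.01)]
    if len(q): print(round(lo,2),len(q),np.median(q,0).round(4))
```

```text
0.26 3 [0.5632 0.221  0.2694]
0.27 11 [0.5632 0.2213 0.2767]
0.28 10 [0.5631 0.2207 0.2845]
0.29 8 [0.5632 0.2231 0.2937]
0.3 18 [0.5642 0.2245 0.3054]
0.31 21 [0.5631 0.2251 0.3145]
0.32 23 [0.5652 0.2272 0.3259]
0.33 33 [0.563  0.2265 0.3371]
0.34 29 [0.5629 0.2265 0.3449]
0.35 31 [0.5651 0.2262 0.3544]
```

Emit:
{"api": "jog_arm", "payload": {
  "increments": [
    {"grip": 1,"x": 0.018,"y": -0.047,"z": -0.003,"yaw": 0},
    {"grip": 1,"x": 0.035,"y": -0.092,"z": -0.003,"yaw": 0},
    {"grip": 1,"x": 0.034,"y": -0.14,"z": -0.003,"yaw": 0},
    {"grip": 1,"x": 0.018,"y": -0.18,"z": -0.003,"yaw": 0},
    {"grip": 1,"x": 0.0,"y": -0.222,"z": -0.003,"yaw": 0},
    {"grip": 1,"x": -0.018,"y": -0.265,"z": -0.003,"yaw": 0},
    {"grip": 1,"x": -0.04,"y": -0.307,"z": -0.003,"yaw": 0},
    {"grip": 1,"x": -0.07,"y": -0.345,"z": -0.003,"yaw": 0},
    {"grip": 1,"x": -0.098,"y": -0.383,"z": -0.003,"yaw": 0},
    {"grip": 1,"x": -0.111,"y": -0.401,"z": -0.003,"yaw": 0},
    {"grip": 1,"x": -0.111,"y": -0.401,"z": -0.003,"yaw": 0},
    {"grip": 1,"x": -0.111,"y": -0.401,"z": -0.003,"yaw": 0},
    {"grip": 1,"x": -0.111,"y": -0.401,"z": -0.003,"yaw": 0}
  ]
}}

```text
t: 6.3
tool_pos: [0.5071, -0.1892, 0.3521]
tool_rot: [[-0.919, 0.395, -0.0], [0.395, 0.919, 0.001], [0.0, 0.001, -1.0]]
wrist_force: [-0.8, 0.1, -2.1]
gripper_width: 0.178
grip_force: 78.7
```

Run:
```python
from h import *
s=readout.state();p=np.array(s['tool_pos']);print(p.round(4),np.round(s['joint_positions'],1),np.round(s['wrist_force'],2))
print(tool(np.array([.5061,-.191,.18])-p))
d=grab('wrist','w3');K=np.array(d['camera_matrix'])
for t in((.506,-.191,.057),(p[0],p[1],p[2]-.084)):
    c=np.array(d['attitude']).T@(np.array(t)-np.array(d['position']));print((K@c/c[2])[:2].round(1))
```

```text
[ 0.5071 -0.1892  0.3521] [-16.9   3.   36.6  84.1  -1.9  93.5  86.3] [-0.81  0.09 -2.13]
[ 0.0002 -0.0022  0.1721]
[317.8 183.7]
[319.4 232. ]
```

View pics/w3.png

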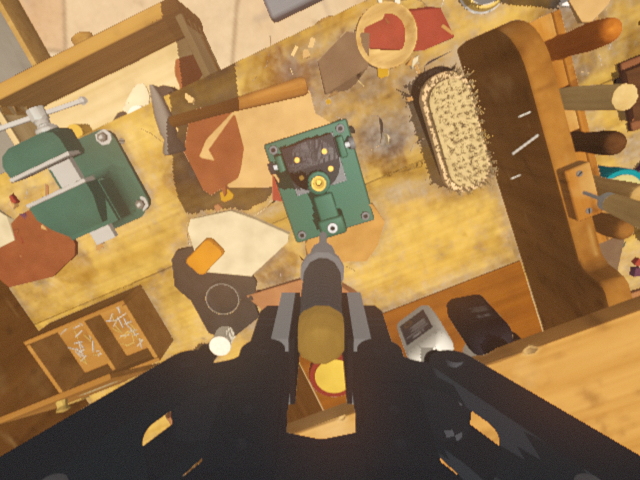

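Wrist view: the bush is at (319,182), where I predicted it, and the nose end is near (321,237). I'll lower to just above the bush and check again.

Emit:
{"api": "jog_arm", "payload": {
  "increments": [
    {"grip": 1,"x": 0,"y": 0,"z": 0.04,"yaw": 0},
    {"grip": 1,"x": 0,"y": 0,"z": 0.08,"yaw": 0},
    {"grip": 1,"x": 0,"y": 0,"z": 0.12,"yaw": 0},
    {"grip": 1,"x": 0,"y": 0,"z": 0.16,"yaw": 0},
    {"grip": 1,"x": 0,"y": 0,"z": 0.182,"yaw": 0},
    {"grip": 1,"x": 0,"y": 0,"z": 0.19,"yaw": 0},
    {"grip": 1,"x": 0,"y": 0,"z": 0.19,"yaw": 0},
    {"grip": 1,"x": 0,"y": 0,"z": 0.19,"yaw": 0}
  ]
}}

```text
t: 7.35
tool_pos: [0.5079, -0.1908, 0.1636]
tool_rot: [[-0.918, 0.397, 0.002], [0.397, 0.918, -0.0], [-0.002, 0.001, -1.0]]
wrist_force: [0.2, 1.1, -2.4]
gripper_width: 0.183
grip_force: 78.7
```

Run:
```python
from h import *
s=readout.state();p=np.array(s['tool_pos']);print(p.round(4),np.round(s['tool_rot'],3).tolist(),np.round(s['wrist_force'],2))
d=grab('wrist','w4');K=np.array(d['camera_matrix']);A=np.array(d['attitude'])
for t in((.5061,-.191,.057),(p[0],p[1],p[2]-.0836),(.5061,-.191,p[2]-.0836)):
    c=A.T@(np.array(t)-np.array(d['position']));u=(K@c/c[2])[:2];print(u.round(1),c[2],K[0,0])
u,v=int(u[0]),int(u[1]);print(u,v);v0=max(v-60,0);u0=u-50
c=cv2.resize(d['pixels'][v0:v0+100,u0:u0+100,::-1],(600,600),interpolation=cv2.INTER_CUBIC);cv2.imwrite('pics/c4.png',c);print(u0,v0)
```

```text
[ 0.5079 -0.1908  0.1636] [[-0.918, 0.397, 0.002], [0.397, 0.918, -0.0], [-0.002, 0.001, -1.0]] [ 0.18  1.12 -2.39]
[318.2 221.1] 0.2918644766969635 412.0812966677373
[319.4 231.8] 0.2703031065304365 412.0812966677373
[318.1 229.5] 0.26984475150466286 412.0812966677373
318 229
268 169
```

View pics/c4.png

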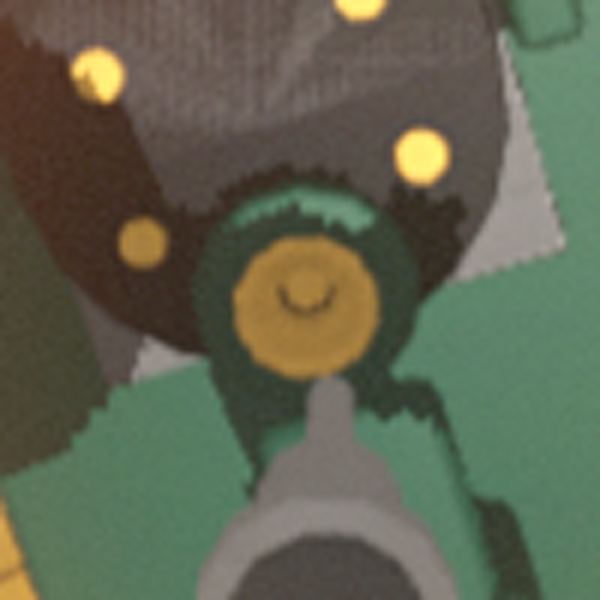

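Wrist crop: the bush centre is at full-frame (318.5,219.5) and the nose end is at about (323,233). Aligned, the nose would show near (318.4,228), so it's off by about 3.0 and 3.5 mm along the camera axes. I'll correct that and enter the countersink.

Emit:
{"api": "jog_arm", "payload": {
  "increments": [
    {"grip": 1,"x": 0.003,"y": -0.0025,"z": 0,"yaw": 0},
    {"grip": 1,"x": 0.003,"y": -0.0025,"z": 0.008,"yaw": 0},
    {"grip": 1,"x": 0.003,"y": -0.0025,"z": 0.016,"yaw": 0},
    {"grip": 1,"x": 0.003,"y": -0.0025,"z": 0.02,"yaw": 0},
    {"grip": 1,"x": 0.003,"y": -0.0025,"z": 0.02,"yaw": 0},
    {"grip": 1,"x": 0.003,"y": -0.0025,"z": 0.02,"yaw": 0}
  ]
}}

```text
t: 8.15
tool_pos: [0.5034, -0.1919, 0.1423]
tool_rot: [[-0.918, 0.397, 0.0], [0.397, 0.918, -0.0], [-0.0, -0.0, -1.0]]
wrist_force: [0.9, 0.1, -2.9]
gripper_width: 0.183
grip_force: 78.7
```

Run:
```python
from h import *
s=readout.state();p=np.array(s['tool_pos']);print(p.round(4),np.round(s['wrist_force'],2))
d=grab('wrist','w5')
u0,v0=283,179
c=cv2.resize(d['pixels'][v0:v0+75,u0:u0+75,::-1],(600,600),interpolation=cv2.INTER_CUBIC);cv2.imwrite('pics/c5.png',c)
```

```text
[ 0.5034 -0.1919  0.1423] [ 0.85  0.12 -2.86]
```

View pics/c5.png

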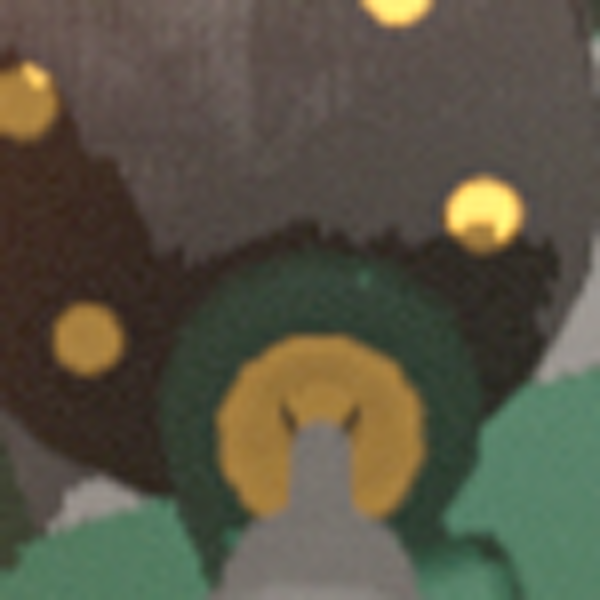

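Crop: the nose end at (322,441) sits over the bush centre at (322,435), so it's well centred. Now I'll feel downwards.

Emit:
{"api": "jog_arm", "payload": {
  "increments": [
    {"grip": 1,"x": 0,"y": 0,"z": 0.003,"yaw": 0},
    {"grip": 1,"x": 0,"y": 0,"z": 0.006,"yaw": 0},
    {"grip": 1,"x": 0,"y": 0,"z": 0.008,"yaw": 0},
    {"grip": 1,"x": 0,"y": 0,"z": 0.008,"yaw": 0},
    {"grip": 1,"x": 0,"y": 0,"z": 0.008,"yaw": 0}
  ]
}}

```text
t: 8.82
tool_pos: [0.5033, -0.1919, 0.1343]
tool_rot: [[-0.918, 0.398, 0.0], [0.398, 0.918, 0.0], [-0.0, 0.0, -1.0]]
wrist_force: [-0.8, 0.4, -2.4]
gripper_width: 0.18
grip_force: 78.7
```

Emit:
{"api": "jog_arm", "payload": {
  "increments": [
    {"grip": 1,"x": 0,"y": 0,"z": 0.001,"yaw": 0},
    {"grip": 1,"x": 0,"y": 0,"z": 0.002,"yaw": 0},
    {"grip": 1,"x": 0,"y": 0,"z": 0.003,"yaw": 0},
    {"grip": 1,"x": 0,"y": 0,"z": 0.003,"yaw": 0}
  ]
}}

```text
t: 9.32
tool_pos: [0.5032, -0.1918, 0.1311]
tool_rot: [[-0.918, 0.398, -0.0], [0.398, 0.918, 0.0], [0.0, 0.0, -1.0]]
wrist_force: [0.1, 0.1, -2.9]
gripper_width: 0.181
grip_force: 78.7
```

Emit:
{"api": "jog_arm", "payload": {
  "increments": [
    {"grip": 1,"x": 0,"y": 0,"z": 0.001,"yaw": 0},
    {"grip": 1,"x": 0,"y": 0,"z": 0.002,"yaw": 0},
    {"grip": 1,"x": 0,"y": 0,"z": 0.003,"yaw": 0},
    {"grip": 1,"x": 0,"y": 0,"z": 0.003,"yaw": 0}
  ]
}}

```text
t: 9.82
tool_pos: [0.5036, -0.1919, 0.1286]
tool_rot: [[-0.918, 0.397, 0.001], [0.397, 0.918, -0.0], [-0.001, 0.0, -1.0]]
wrist_force: [-0.9, 0.7, -0.4]
gripper_width: 0.182
grip_force: 79.0
```

Emit:
{"api": "jog_arm", "payload": {
  "increments": [
    {"grip": 1,"x": 0,"y": 0,"z": 0.001,"yaw": 0},
    {"grip": 1,"x": 0,"y": 0,"z": 0.002,"yaw": 0},
    {"grip": 1,"x": 0,"y": 0,"z": 0.002,"yaw": 0},
    {"grip": 1,"x": 0,"y": 0,"z": 0.002,"yaw": 0}
  ]
}}

```text
t: 10.32
tool_pos: [0.5041, -0.1922, 0.1273]
tool_rot: [[-0.918, 0.398, 0.002], [0.398, 0.918, -0.0], [-0.002, 0.001, -1.0]]
wrist_force: [-0.8, -0.2, 5.8]
gripper_width: 0.181
grip_force: 79.6
```

Contact at about 12 mm below the rim, which fits the nail. Pressing on in small steps.

Emit:
{"api": "jog_arm", "payload": {
  "increments": [
    {"grip": 1,"x": 0,"y": 0,"z": 0.001,"yaw": 0},
    {"grip": 1,"x": 0,"y": 0,"z": 0.002,"yaw": 0},
    {"grip": 1,"x": 0,"y": 0,"z": 0.003,"yaw": 0},
    {"grip": 1,"x": 0,"y": 0,"z": 0.004,"yaw": 0},
    {"grip": 1,"x": 0,"y": 0,"z": 0.005,"yaw": 0},
    {"grip": 1,"x": 0,"y": 0,"z": 0.006,"yaw": 0},
    {"grip": 1,"x": 0,"y": 0,"z": 0.006,"yaw": 0},
    {"grip": 1,"x": 0,"y": 0,"z": 0.006,"yaw": 0}
  ]
}}

```text
t: 11.32
tool_pos: [0.505, -0.1925, 0.1225]
tool_rot: [[-0.918, 0.398, 0.004], [0.398, 0.918, -0.001], [-0.004, 0.001, -1.0]]
wrist_force: [-0.4, -0.0, 9.8]
gripper_width: 0.181
grip_force: 80.2
```

Emit:
{"api": "jog_arm", "payload": {
  "increments": [
    {"grip": 1,"x": 0,"y": 0,"z": 0.001,"yaw": 0},
    {"grip": 1,"x": 0,"y": 0,"z": 0.002,"yaw": 0},
    {"grip": 1,"x": 0,"y": 0,"z": 0.0025,"yaw": 0},
    {"grip": 1,"x": 0,"y": 0,"z": 0.0025,"yaw": 0},
    {"grip": 1,"x": 0,"y": 0,"z": 0.0025,"yaw": 0}
  ]
}}

```text
t: 11.95
tool_pos: [0.5054, -0.1927, 0.1205]
tool_rot: [[-0.918, 0.398, 0.005], [0.398, 0.918, -0.001], [-0.005, 0.001, -1.0]]
wrist_force: [-1.1, 0.1, 13.5]
gripper_width: 0.182
grip_force: 80.5
```

Emit:
{"api": "jog_arm", "payload": {
  "increments": [
    {"grip": 1,"x": 0,"y": 0,"z": 0.0007,"yaw": 0},
    {"grip": 1,"x": 0,"y": 0,"z": 0.0015,"yaw": 0},
    {"grip": 1,"x": 0,"y": 0,"z": 0.0015,"yaw": 0},
    {"grip": 1,"x": 0,"y": 0,"z": 0.0015,"yaw": 0}
  ]
}}

```text
t: 12.45
tool_pos: [0.5056, -0.1927, 0.1193]
tool_rot: [[-0.918, 0.398, 0.005], [0.398, 0.918, -0.001], [-0.005, 0.001, -1.0]]
wrist_force: [-1.1, -0.1, 13.7]
gripper_width: 0.182
grip_force: 80.7
```

Emit:
{"api": "jog_arm", "payload": {
  "increments": [
    {"grip": 1,"x": 0,"y": 0,"z": 0.0005,"yaw": 0},
    {"grip": 1,"x": 0,"y": 0,"z": 0.001,"yaw": 0},
    {"grip": 1,"x": 0,"y": 0,"z": 0.001,"yaw": 0}
  ]
}}

```text
t: 12.82
tool_pos: [0.505, -0.1923, 0.1172]
tool_rot: [[-0.918, 0.398, 0.004], [0.398, 0.918, -0.0], [-0.004, 0.001, -1.0]]
wrist_force: [-0.9, -1.2, 8.5]
gripper_width: 0.181
grip_force: 79.9
```

Snapped: the net push fell to about 11 N. I'll lift to re-cock, then go back down.

Emit:
{"api": "jog_arm", "payload": {
  "increments": [
    {"grip": 1,"x": 0,"y": 0,"z": -0.006,"yaw": 0},
    {"grip": 1,"x": 0,"y": 0,"z": -0.012,"yaw": 0},
    {"grip": 1,"x": 0,"y": 0,"z": -0.019,"yaw": 0},
    {"grip": 1,"x": 0,"y": 0,"z": -0.019,"yaw": 0},
    {"grip": 1,"x": 0,"y": 0,"z": -0.019,"yaw": 0}
  ]
}}

```text
t: 13.45
tool_pos: [0.5028, -0.1916, 0.1337]
tool_rot: [[-0.918, 0.397, -0.001], [0.397, 0.918, 0.0], [0.001, -0.0, -1.0]]
wrist_force: [0.3, -1.1, -2.7]
gripper_width: 0.181
grip_force: 78.8
```

Emit:
{"api": "jog_arm", "payload": {
  "increments": [
    {"grip": 1,"x": 0,"y": 0,"z": 0.004,"yaw": 0},
    {"grip": 1,"x": 0,"y": 0,"z": 0.007,"yaw": 0},
    {"grip": 1,"x": 0,"y": 0,"z": 0.009,"yaw": 0},
    {"grip": 1,"x": 0,"y": 0,"z": 0.011,"yaw": 0},
    {"grip": 1,"x": 0,"y": 0,"z": 0.013,"yaw": 0},
    {"grip": 1,"x": 0,"y": 0,"z": 0.015,"yaw": 0},
    {"grip": 1,"x": 0,"y": 0,"z": 0.016,"yaw": 0},
    {"grip": 1,"x": 0,"y": 0,"z": 0.017,"yaw": 0},
    {"grip": 1,"x": 0,"y": 0,"z": 0.017,"yaw": 0},
    {"grip": 1,"x": 0,"y": 0,"z": 0.017,"yaw": 0}
  ]
}}

```text
t: 14.7
tool_pos: [0.5053, -0.1927, 0.12]
tool_rot: [[-0.917, 0.398, 0.005], [0.398, 0.917, -0.001], [-0.005, 0.001, -1.0]]
wrist_force: [-1.7, 0.0, 11.6]
gripper_width: 0.185
grip_force: 80.3
```

Emit:
{"api": "jog_arm", "payload": {
  "increments": [
    {"grip": 1,"x": 0,"y": 0,"z": 0.001,"yaw": 0},
    {"grip": 1,"x": 0,"y": 0,"z": 0.002,"yaw": 0},
    {"grip": 1,"x": 0,"y": 0,"z": 0.002,"yaw": 0},
    {"grip": 1,"x": 0,"y": 0,"z": 0.002,"yaw": 0}
  ]
}}

```text
t: 15.2
tool_pos: [0.5062, -0.193, 0.1187]
tool_rot: [[-0.918, 0.398, 0.007], [0.398, 0.918, -0.001], [-0.007, 0.002, -1.0]]
wrist_force: [-0.8, 0.5, 13.3]
gripper_width: 0.181
grip_force: 80.6
```

Emit:
{"api": "jog_arm", "payload": {
  "increments": [
    {"grip": 1,"x": 0,"y": 0,"z": 0.0005,"yaw": 0},
    {"grip": 1,"x": 0,"y": 0,"z": 0.001,"yaw": 0},
    {"grip": 1,"x": 0,"y": 0,"z": 0.001,"yaw": 0}
  ]
}}

```text
t: 15.58
tool_pos: [0.5064, -0.1931, 0.1179]
tool_rot: [[-0.918, 0.398, 0.007], [0.398, 0.918, -0.001], [-0.007, 0.002, -1.0]]
wrist_force: [-0.4, -0.3, 14.3]
gripper_width: 0.18
grip_force: 80.7
```

Emit:
{"api": "jog_arm", "payload": {
  "increments": [
    {"grip": 1,"x": 0,"y": 0,"z": 0.0007,"yaw": 0},
    {"grip": 1,"x": 0,"y": 0,"z": 0.0007,"yaw": 0},
    {"grip": 1,"x": 0,"y": 0,"z": 0.0007,"yaw": 0}
  ]
}}

```text
t: 15.95
tool_pos: [0.5065, -0.193, 0.1173]
tool_rot: [[-0.918, 0.398, 0.007], [0.398, 0.918, -0.001], [-0.007, 0.002, -1.0]]
wrist_force: [-0.9, -0.3, 15.4]
gripper_width: 0.179
grip_force: 80.8
```

Emit:
{"api": "jog_arm", "payload": {
  "increments": [
    {"grip": 1,"x": 0,"y": 0,"z": 0.0007,"yaw": 0},
    {"grip": 1,"x": 0,"y": 0,"z": 0.0007,"yaw": 0},
    {"grip": 1,"x": 0,"y": 0,"z": 0.0007,"yaw": 0}
  ]
}}

```text
t: 16.32
tool_pos: [0.5059, -0.1925, 0.1153]
tool_rot: [[-0.918, 0.397, 0.006], [0.397, 0.918, -0.001], [-0.006, 0.002, -1.0]]
wrist_force: [-0.6, -0.0, 9.6]
gripper_width: 0.179
grip_force: 80.0
```

Second snap. I'll lift to re-cock, then feel for the nail head to see how far it has gone.

Emit:
{"api": "jog_arm", "payload": {
  "increments": [
    {"grip": 1,"x": 0,"y": 0,"z": -0.007,"yaw": 0},
    {"grip": 1,"x": 0,"y": 0,"z": -0.014,"yaw": 0},
    {"grip": 1,"x": 0,"y": 0,"z": -0.019,"yaw": 0},
    {"grip": 1,"x": 0,"y": 0,"z": -0.019,"yaw": 0},
    {"grip": 1,"x": 0,"y": 0,"z": -0.019,"yaw": 0},
    {"grip": 1,"x": 0,"y": 0,"z": -0.016,"yaw": 0},
    {"grip": 1,"x": 0,"y": 0,"z": -0.0135,"yaw": 0},
    {"grip": 1,"x": 0,"y": 0,"z": -0.0135,"yaw": 0},
    {"grip": 1,"x": 0,"y": 0,"z": -0.0135,"yaw": 0}
  ]
}}

```text
t: 17.45
tool_pos: [0.5031, -0.1918, 0.1261]
tool_rot: [[-0.918, 0.397, -0.0], [0.397, 0.918, 0.0], [0.0, -0.0, -1.0]]
wrist_force: [0.9, 0.3, -4.0]
gripper_width: 0.184
grip_force: 78.8
```

Emit:
{"api": "jog_arm", "payload": {
  "increments": [
    {"grip": 1,"x": 0,"y": 0,"z": 0.0005,"yaw": 0},
    {"grip": 1,"x": 0,"y": 0,"z": 0.0005,"yaw": 0},
    {"grip": 1,"x": 0,"y": 0,"z": 0.0005,"yaw": 0}
  ]
}}

```text
t: 17.82
tool_pos: [0.5033, -0.1918, 0.1258]
tool_rot: [[-0.918, 0.397, 0.0], [0.397, 0.918, 0.0], [-0.0, 0.0, -1.0]]
wrist_force: [0.9, -0.9, -3.0]
gripper_width: 0.181
grip_force: 78.8
```

Emit:
{"api": "jog_arm", "payload": {
  "increments": [
    {"grip": 1,"x": 0,"y": 0,"z": 0.0005,"yaw": 0},
    {"grip": 1,"x": 0,"y": 0,"z": 0.0005,"yaw": 0},
    {"grip": 1,"x": 0,"y": 0,"z": 0.0005,"yaw": 0}
  ]
}}

```text
t: 18.2
tool_pos: [0.5034, -0.1919, 0.1256]
tool_rot: [[-0.918, 0.398, 0.001], [0.398, 0.918, -0.0], [-0.001, 0.0, -1.0]]
wrist_force: [0.4, -0.3, -0.6]
gripper_width: 0.183
grip_force: 78.9
```

Emit:
{"api": "jog_arm", "payload": {
  "increments": [
    {"grip": 1,"x": 0,"y": 0,"z": 0.0005,"yaw": 0},
    {"grip": 1,"x": 0,"y": 0,"z": 0.0005,"yaw": 0},
    {"grip": 1,"x": 0,"y": 0,"z": 0.0005,"yaw": 0}
  ]
}}

```text
t: 18.58
tool_pos: [0.5035, -0.1919, 0.1251]
tool_rot: [[-0.918, 0.397, 0.001], [0.397, 0.918, -0.0], [-0.001, 0.0, -1.0]]
wrist_force: [1.1, -0.7, 1.6]
gripper_width: 0.184
grip_force: 79.2
```

Emit:
{"api": "jog_arm", "payload": {
  "increments": [
    {"grip": 1,"x": 0,"y": 0,"z": 0.0005,"yaw": 0},
    {"grip": 1,"x": 0,"y": 0,"z": 0.0005,"yaw": 0},
    {"grip": 1,"x": 0,"y": 0,"z": 0.0005,"yaw": 0}
  ]
}}

```text
t: 18.95
tool_pos: [0.5036, -0.192, 0.1247]
tool_rot: [[-0.918, 0.398, 0.001], [0.398, 0.918, -0.0], [-0.001, 0.0, -1.0]]
wrist_force: [0.4, -0.6, 4.2]
gripper_width: 0.185
grip_force: 79.5
```

Emit:
{"api": "jog_arm", "payload": {
  "increments": [
    {"grip": 1,"x": 0,"y": 0,"z": 0.0005,"yaw": 0},
    {"grip": 1,"x": 0,"y": 0,"z": 0.0005,"yaw": 0},
    {"grip": 1,"x": 0,"y": 0,"z": 0.0005,"yaw": 0}
  ]
}}

```text
t: 19.32
tool_pos: [0.5036, -0.1919, 0.1242]
tool_rot: [[-0.918, 0.397, 0.001], [0.397, 0.918, -0.0], [-0.001, 0.0, -1.0]]
wrist_force: [0.6, -0.6, 4.1]
gripper_width: 0.181
grip_force: 79.6
```

Contact is now about 3 mm lower than at the start, which doesn't settle it. I'll do a third snap with small steps and an immediate retreat.

Emit:
{"api": "jog_arm", "payload": {
  "increments": [
    {"grip": 1,"x": 0,"y": 0,"z": 0.002,"yaw": 0},
    {"grip": 1,"x": 0,"y": 0,"z": 0.004,"yaw": 0},
    {"grip": 1,"x": 0,"y": 0,"z": 0.006,"yaw": 0},
    {"grip": 1,"x": 0,"y": 0,"z": 0.0075,"yaw": 0},
    {"grip": 1,"x": 0,"y": 0,"z": 0.0085,"yaw": 0},
    {"grip": 1,"x": 0,"y": 0,"z": 0.0095,"yaw": 0},
    {"grip": 1,"x": 0,"y": 0,"z": 0.0095,"yaw": 0},
    {"grip": 1,"x": 0,"y": 0,"z": 0.0095,"yaw": 0}
  ]
}}

```text
t: 20.32
tool_pos: [0.5051, -0.1925, 0.1167]
tool_rot: [[-0.918, 0.398, 0.004], [0.398, 0.918, -0.001], [-0.004, 0.001, -1.0]]
wrist_force: [-0.9, -0.3, 13.2]
gripper_width: 0.181
grip_force: 80.7
```

Emit:
{"api": "jog_arm", "payload": {
  "increments": [
    {"grip": 1,"x": 0,"y": 0,"z": 0.0004,"yaw": 0},
    {"grip": 1,"x": 0,"y": 0,"z": 0.0008,"yaw": 0},
    {"grip": 1,"x": 0,"y": 0,"z": 0.0008,"yaw": 0}
  ]
}}

```text
t: 20.7
tool_pos: [0.5055, -0.1926, 0.1164]
tool_rot: [[-0.918, 0.398, 0.005], [0.398, 0.918, -0.001], [-0.005, 0.001, -1.0]]
wrist_force: [-0.1, 0.1, 15.5]
gripper_width: 0.182
grip_force: 80.9
```

Emit:
{"api": "jog_arm", "payload": {
  "increments": [
    {"grip": 1,"x": 0,"y": 0,"z": 0.0005,"yaw": 0},
    {"grip": 1,"x": 0,"y": 0,"z": 0.0005,"yaw": 0},
    {"grip": 1,"x": 0,"y": 0,"z": -0.003,"yaw": 0},
    {"grip": 1,"x": 0,"y": 0,"z": -0.003,"yaw": 0}
  ]
}}

```text
t: 21.2
tool_pos: [0.5047, -0.1924, 0.1184]
tool_rot: [[-0.918, 0.398, 0.003], [0.398, 0.918, -0.0], [-0.003, 0.001, -1.0]]
wrist_force: [-0.1, 0.3, 11.5]
gripper_width: 0.182
grip_force: 80.3
```

Not snapped yet. One step deeper with the same retreat.

Emit:
{"api": "jog_arm", "payload": {
  "increments": [
    {"grip": 1,"x": 0,"y": 0,"z": 0.002,"yaw": 0},
    {"grip": 1,"x": 0,"y": 0,"z": 0.0035,"yaw": 0},
    {"grip": 1,"x": 0,"y": 0,"z": 0.004,"yaw": 0},
    {"grip": 1,"x": 0,"y": 0,"z": 0.0043,"yaw": 0},
    {"grip": 1,"x": 0,"y": 0,"z": 0.0043,"yaw": 0},
    {"grip": 1,"x": 0,"y": 0,"z": 0.0,"yaw": 0},
    {"grip": 1,"x": 0,"y": 0,"z": 0.0,"yaw": 0}
  ]
}}

```text
t: 22.08
tool_pos: [0.5039, -0.192, 0.1173]
tool_rot: [[-0.918, 0.397, 0.002], [0.397, 0.918, -0.0], [-0.001, 0.001, -1.0]]
wrist_force: [0.3, -0.1, 6.4]
gripper_width: 0.181
grip_force: 79.6
```

Third snap. Feeling for the nail head again at the same commanded heights as before.

Emit:
{"api": "jog_arm", "payload": {
  "increments": [
    {"grip": 1,"x": 0,"y": 0,"z": -0.005,"yaw": 0},
    {"grip": 1,"x": 0,"y": 0,"z": -0.01,"yaw": 0},
    {"grip": 1,"x": 0,"y": 0,"z": -0.0155,"yaw": 0},
    {"grip": 1,"x": 0,"y": 0,"z": -0.0155,"yaw": 0},
    {"grip": 1,"x": 0,"y": 0,"z": -0.0155,"yaw": 0},
    {"grip": 1,"x": 0,"y": 0,"z": -0.0125,"yaw": 0},
    {"grip": 1,"x": 0,"y": 0,"z": -0.0098,"yaw": 0},
    {"grip": 1,"x": 0,"y": 0,"z": -0.0093,"yaw": 0},
    {"grip": 1,"x": 0,"y": 0,"z": -0.0088,"yaw": 0},
    {"grip": 1,"x": 0,"y": 0,"z": -0.0088,"yaw": 0},
    {"grip": 1,"x": 0,"y": 0,"z": -0.0088,"yaw": 0}
  ]
}}

```text
t: 23.45
tool_pos: [0.5033, -0.1919, 0.1254]
tool_rot: [[-0.918, 0.398, 0.0], [0.398, 0.918, 0.0], [-0.0, 0.0, -1.0]]
wrist_force: [-0.5, -0.3, -1.8]
gripper_width: 0.183
grip_force: 78.9
```

Emit:
{"api": "jog_arm", "payload": {
  "increments": [
    {"grip": 1,"x": 0,"y": 0,"z": 0.0005,"yaw": 0},
    {"grip": 1,"x": 0,"y": 0,"z": 0.001,"yaw": 0},
    {"grip": 1,"x": 0,"y": 0,"z": 0.001,"yaw": 0},
    {"grip": 1,"x": 0,"y": 0,"z": 0.001,"yaw": 0}
  ]
}}

```text
t: 23.95
tool_pos: [0.5036, -0.1919, 0.1247]
tool_rot: [[-0.918, 0.397, 0.001], [0.397, 0.918, -0.0], [-0.001, 0.0, -1.0]]
wrist_force: [-0.2, -0.6, 1.7]
gripper_width: 0.179
grip_force: 79.3
```

Emit:
{"api": "jog_arm", "payload": {
  "increments": [
    {"grip": 1,"x": 0,"y": 0,"z": 0.0005,"yaw": 0},
    {"grip": 1,"x": 0,"y": 0,"z": 0.0005,"yaw": 0},
    {"grip": 1,"x": 0,"y": 0,"z": 0.0005,"yaw": 0}
  ]
}}

```text
t: 24.32
tool_pos: [0.5036, -0.192, 0.1242]
tool_rot: [[-0.918, 0.398, 0.001], [0.398, 0.918, -0.0], [-0.001, 0.0, -1.0]]
wrist_force: [-0.1, -1.0, 5.9]
gripper_width: 0.183
grip_force: 79.6
```

The head moved at most 0.4 mm on the third blow, where a free nail takes about 2 mm. So the nail is home. Lifting and carrying the punch back.

Emit:
{"api": "jog_arm", "payload": {
  "increments": [
    {"grip": 1,"x": 0,"y": 0,"z": -0.02,"yaw": 0},
    {"grip": 1,"x": 0,"y": 0,"z": -0.06,"yaw": 0},
    {"grip": 1,"x": 0,"y": 0,"z": -0.105,"yaw": 0},
    {"grip": 1,"x": 0,"y": 0,"z": -0.15,"yaw": 0},
    {"grip": 1,"x": 0,"y": 0,"z": -0.195,"yaw": 0},
    {"grip": 1,"x": 0,"y": 0,"z": -0.228,"yaw": 0},
    {"grip": 1,"x": 0.02,"y": 0.028,"z": -0.228,"yaw": 0},
    {"grip": 1,"x": 0.05,"y": 0.07,"z": -0.228,"yaw": 0},
    {"grip": 1,"x": 0.078,"y": 0.11,"z": -0.228,"yaw": 0},
    {"grip": 1,"x": 0.098,"y": 0.155,"z": -0.228,"yaw": 0},
    {"grip": 1,"x": 0.118,"y": 0.2,"z": -0.228,"yaw": 0},
    {"grip": 1,"x": 0.137,"y": 0.243,"z": -0.228,"yaw": 0},
    {"grip": 1,"x": 0.15,"y": 0.285,"z": -0.228,"yaw": 0},
    {"grip": 1,"x": 0.14,"y": 0.325,"z": -0.228,"yaw": 0},
    {"grip": 1,"x": 0.125,"y": 0.365,"z": -0.228,"yaw": 0},
    {"grip": 1,"x": 0.11,"y": 0.397,"z": -0.228,"yaw": 0},
    {"grip": 1,"x": 0.1077,"y": 0.404,"z": -0.228,"yaw": 0},
    {"grip": 1,"x": 0.1077,"y": 0.404,"z": -0.228,"yaw": 0},
    {"grip": 1,"x": 0.1077,"y": 0.404,"z": -0.228,"yaw": 0},
    {"grip": 1,"x": 0.1077,"y": 0.404,"z": -0.228,"yaw": 0}
  ]
}}

```text
t: 26.82
tool_pos: [0.5646, 0.2208, 0.3525]
tool_rot: [[-0.917, 0.398, 0.001], [0.398, 0.917, 0.0], [-0.0, 0.001, -1.0]]
wrist_force: [-0.1, -0.4, -2.3]
gripper_width: 0.181
grip_force: 78.8
```

Run:
```python
from h import *
s=readout.state();p=np.array(s['tool_pos']);print(p.round(4));print(tool(np.array([.5648,.2216,.165])-p))
d=grab('side','s6');W=world(d).reshape(-1,3)
m=(np.hypot(W[:,0]-.564,W[:,1]-.221)<.025)
for lo in np.arange(.25,.36,.01):
    q=W[m&(W[:,2]>lo)&(W[:,2]<lo+.01)]
    if len(q): print(round(lo,2),len(q),np.median(q,0).round(4))
```

```text
[0.5646 0.2208 0.3525]
[0.0002 0.0007 0.1875]
0.27 4 [0.5654 0.2221 0.2762]
0.28 8 [0.5633 0.224  0.2857]
0.29 9 [0.5653 0.2224 0.2975]
0.3 7 [0.5631 0.2235 0.3063]
0.31 21 [0.5653 0.225  0.3154]
0.32 24 [0.5652 0.2249 0.325 ]
0.33 19 [0.563  0.2243 0.3341]
0.34 41 [0.5651 0.2262 0.345 ]
0.35 31 [0.563  0.2259 0.3557]
```

Emit:
{"api": "jog_arm", "payload": {
  "increments": [
    {"grip": 1,"x": 0,"y": 0.0005,"z": 0.045,"yaw": 0},
    {"grip": 1,"x": 0,"y": 0.0005,"z": 0.09,"yaw": 0},
    {"grip": 1,"x": 0,"y": 0.0005,"z": 0.135,"yaw": 0},
    {"grip": 1,"x": 0,"y": 0.0005,"z": 0.165,"yaw": 0},
    {"grip": 1,"x": 0,"y": 0.0005,"z": 0.182,"yaw": 0},
    {"grip": 1,"x": 0,"y": 0.0005,"z": 0.187,"yaw": 0},
    {"grip": 1,"x": 0,"y": 0.0005,"z": 0.187,"yaw": 0},
    {"grip": 1,"x": 0,"y": 0.0005,"z": 0.187,"yaw": 0}
  ]
}}

```text
t: 27.88
tool_pos: [0.5661, 0.2226, 0.1664]
tool_rot: [[-0.918, 0.397, 0.002], [0.397, 0.918, 0.001], [-0.002, 0.002, -1.0]]
wrist_force: [-0.8, -0.2, -2.7]
gripper_width: 0.184
grip_force: 78.8
```

Run:
```python
from h import *
s=readout.state();p=np.array(s['tool_pos']);print(p.round(4));print(tool(np.array([.5648,.2216,.0896])-p))
d=grab('wrist','w7');K=np.array(d['camera_matrix']);A=np.array(d['attitude'])
for t in((.5655,.222,.074),(p[0],p[1],p[2]-.0836)):
    c=A.T@(np.array(t)-np.array(d['position']));print((K@c/c[2])[:2].round(1))
cv2.imwrite('pics/c7.png',cv2.resize(d['pixels'][175:275,268:368,::-1],(600,600),interpolation=cv2.INTER_CUBIC))
```

```text
[0.5661 0.2226 0.1664]
[ 0.001  -0.0016  0.0768]
[318.2 228. ]
[319.3 231.9]
```

View pics/c7.png

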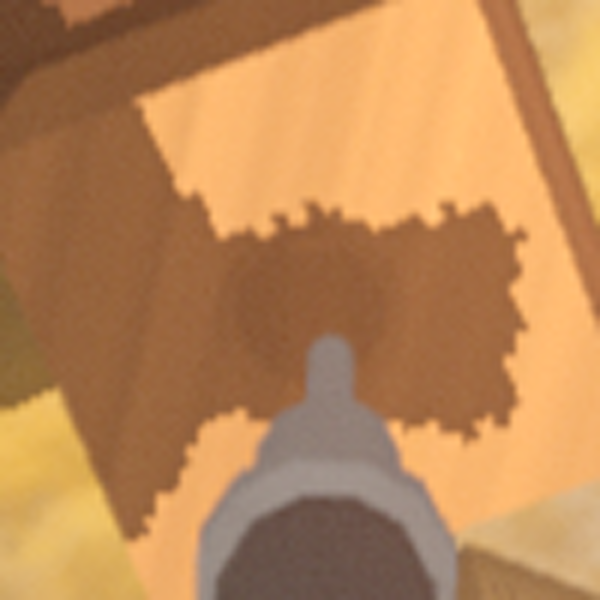

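Crop: the faint hole is centred near (311,305) and the nose end is at (331,350). Allowing for parallax that's about 2–3 mm off, so I'll shift and lower in stages while watching force.

Emit:
{"api": "jog_arm", "payload": {
  "increments": [
    {"grip": 1,"x": 0.0019,"y": -0.0018,"z": 0,"yaw": 0},
    {"grip": 1,"x": 0.0019,"y": -0.0018,"z": 0.01,"yaw": 0},
    {"grip": 1,"x": 0.0019,"y": -0.0018,"z": 0.022,"yaw": 0},
    {"grip": 1,"x": 0.0019,"y": -0.0018,"z": 0.034,"yaw": 0},
    {"grip": 1,"x": 0.0019,"y": -0.0018,"z": 0.044,"yaw": 0},
    {"grip": 1,"x": 0.0019,"y": -0.0018,"z": 0.05,"yaw": 0},
    {"grip": 1,"x": 0.0019,"y": -0.0018,"z": 0.05,"yaw": 0},
    {"grip": 1,"x": 0.0019,"y": -0.0018,"z": 0.05,"yaw": 0}
  ]
}}

```text
t: 28.92
tool_pos: [0.563, 0.2214, 0.1153]
tool_rot: [[-0.918, 0.398, 0.001], [0.398, 0.918, 0.0], [-0.0, 0.001, -1.0]]
wrist_force: [0.3, -0.2, -2.3]
gripper_width: 0.182
grip_force: 78.8
```

Emit:
{"api": "jog_arm", "payload": {
  "increments": [
    {"grip": 1,"x": 0,"y": 0,"z": 0.004,"yaw": 0},
    {"grip": 1,"x": 0,"y": 0,"z": 0.008,"yaw": 0},
    {"grip": 1,"x": 0,"y": 0,"z": 0.008,"yaw": 0},
    {"grip": 1,"x": 0,"y": 0,"z": 0.008,"yaw": 0}
  ]
}}

```text
t: 29.42
tool_pos: [0.5627, 0.2212, 0.1068]
tool_rot: [[-0.918, 0.398, -0.0], [0.398, 0.918, -0.0], [0.0, -0.0, -1.0]]
wrist_force: [0.4, -0.1, -2.5]
gripper_width: 0.183
grip_force: 78.8
```

Emit:
{"api": "jog_arm", "payload": {
  "increments": [
    {"grip": 1,"x": 0,"y": 0,"z": 0.005,"yaw": 0},
    {"grip": 1,"x": 0,"y": 0,"z": 0.01,"yaw": 0},
    {"grip": 1,"x": 0,"y": 0,"z": 0.014,"yaw": 0},
    {"grip": 1,"x": 0,"y": 0,"z": 0.0165,"yaw": 0},
    {"grip": 1,"x": 0,"y": 0,"z": 0.0165,"yaw": 0},
    {"grip": 1,"x": 0,"y": 0,"z": 0.0165,"yaw": 0}
  ]
}}

```text
t: 30.18
tool_pos: [0.5628, 0.2213, 0.0904]
tool_rot: [[-0.918, 0.397, 0.0], [0.397, 0.918, 0.0], [-0.0, 0.0, -1.0]]
wrist_force: [0.1, 0.4, -2.0]
gripper_width: 0.183
grip_force: 78.9
```

Emit:
{"api": "jog_arm", "payload": {
  "increments": [
    {"grip": 1,"x": 0,"y": 0,"z": 0.0012,"yaw": 0},
    {"grip": 1,"x": 0,"y": 0,"z": 0.0012,"yaw": 0},
    {"grip": 1,"x": 0,"y": 0,"z": 0.0012,"yaw": 0}
  ]
}}

```text
t: 30.55
tool_pos: [0.5631, 0.2214, 0.0897]
tool_rot: [[-0.918, 0.397, 0.001], [0.397, 0.918, 0.0], [-0.001, 0.001, -1.0]]
wrist_force: [-0.3, 0.6, 1.1]
gripper_width: 0.179
grip_force: 79.1
```

Seated: the push is up about 3 N at z = 0.0897, the same height as when I grasped it. Releasing, then rising clear.

Emit:
{"api": "jog_arm", "payload": {
  "increments": [
    {"grip": 0.6,"x": 0,"y": 0,"z": 0,"yaw": 0},
    {"grip": 0.3,"x": 0,"y": 0,"z": 0,"yaw": 0},
    {"grip": 0,"x": 0,"y": 0,"z": 0,"yaw": 0},
    {"grip": 0,"x": 0,"y": 0,"z": 0,"yaw": 0},
    {"grip": 0,"x": 0,"y": 0,"z": 0,"yaw": 0},
    {"grip": 0,"x": 0,"y": 0,"z": 0,"yaw": 0},
    {"grip": 0,"x": 0,"y": 0,"z": -0.02,"yaw": 0},
    {"grip": 0,"x": 0,"y": 0,"z": -0.05,"yaw": 0},
    {"grip": 0,"x": 0,"y": 0,"z": -0.09,"yaw": 0},
    {"grip": 0,"x": 0,"y": 0,"z": -0.13,"yaw": 0},
    {"grip": 0,"x": 0,"y": 0,"z": -0.16,"yaw": 0},
    {"grip": 0,"x": 0,"y": 0,"z": -0.17,"yaw": 0},
    {"grip": 0,"x": 0,"y": 0,"z": -0.17,"yaw": 0},
    {"grip": 0,"x": 0,"y": 0,"z": -0.17,"yaw": 0}
  ]
}}

```text
t: 32.3
tool_pos: [0.562, 0.221, 0.2573]
tool_rot: [[-0.918, 0.397, -0.003], [0.397, 0.918, -0.001], [0.002, -0.002, -1.0]]
wrist_force: [0.2, -0.0, -0.5]
gripper_width: 1.002
grip_force: 0.0
```

Run:
```python
from h import *
s=readout.state();print(s['t'],np.round(s['tool_pos'],4),s['gripper_width'])
d=grab('wrist','w8');W=world(d).reshape(-1,3);m=(np.hypot(W[:,0]-.565,W[:,1]-.221)<.03)
for lo,hi in((.143,.16),(.085,.13)):
    q=W[m&(W[:,2]>lo)&(W[:,2]<hi)]; print(lo,len(q),q.mean(0).round(4))
e=grab('side','s8')
S=world(e).reshape(-1,3);m=(np.hypot(S[:,0]-.565,S[:,1]-.225)<.022)
for lo in np.arange(.08,.16,.01):
    q=S[m&(S[:,2]>lo)&(S[:,2]<lo+.01)]
    if len(q): print(round(lo,2),len(q),np.median(q,0).round(4))
a=cv2.resize(d['pixels'][150:350,220:420,::-1],(400,400));b=cv2.resize(e['pixels'][230:330,280:380,::-1],(400,400))
cv2.imwrite('pics/c8.png',np.hstack([a,b]))
```

```text
32.3 [0.562  0.221  0.2573] 1.0015118775525023
0.143 429 [0.5634 0.2228 0.1464]
0.085 222 [0.5577 0.2251 0.1088]
0.08 37 [0.5621 0.2254 0.0833]
0.09 22 [0.562  0.2264 0.0949]
0.1 23 [0.5619 0.2261 0.1037]
0.11 25 [0.5619 0.2266 0.1132]
0.12 28 [0.5642 0.2262 0.1249]
0.13 22 [0.5629 0.2273 0.1357]
0.14 32 [0.5629 0.2263 0.1461]
0.15 17 [0.5638 0.2219 0.1523]
```

View pics/c8.png

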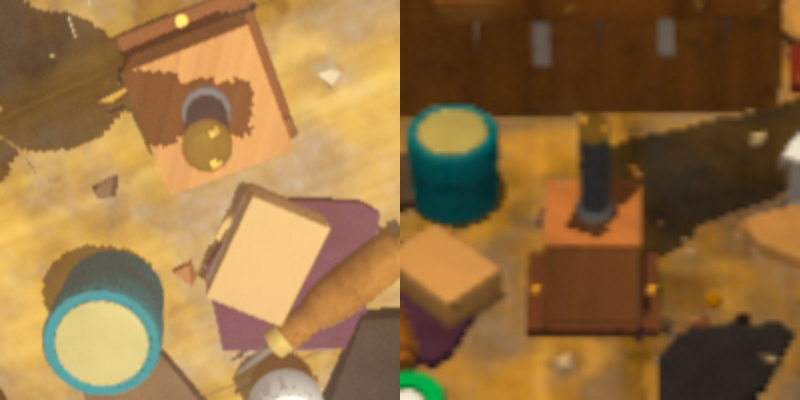

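The punch stands upright with its collar on the block, as at the start, and its neighbours haven't moved. Handing in.

```bash
python3 -c "
from station import arm
print(arm.job_done())"
```

```text
the job is handed in; nothing more can be done
None
```

I handed the job in at about 32 s, with no verdict returned: the punch snapped three times, and the nail felt home because its head moved at most 0.4 mm on the third blow. The punch is back upright in its stand, and I saw nothing else on the bench moved.

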